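# Hold a spring clip open around the edge of a notice card

## Task

Take the steel spring clip out of the white basket by its two handles and squeeze them so that the jaws gape; bring it to the standing notice card and hold it wide open around either upright side edge of the card, about halfway up, pointing straight in, with the card's edge well between the jaws and the jaws touching nothing, so that I can slip a note in. Finish while holding it there, still squeezed open: do not let go and do not let it close on the card. Do not push the notice, leave the other things in the basket, and leave the phone, sunglasses and mug alone.

Things in the scene. Friction and masses are not known exactly. Their poses are not given: they have to be found in the camera images.
- clip: Plain steel spring clip, 60 to 115 g, the only one, lying on its side in the basket. Origin on the hinge axis at its underside; z = hinge axis (up), +x to the jaws, -x to the handles; 40 mm tall along z. Two mirrored halves (+y, -y), each a handle and a jaw, about a 15 mm spring barrel. At rest 57 mm wide over the handle ends (x = -48 mm), jaw tips meet at x = +48 mm, jaws 22 mm thick.
- clip_grip (a point): Between the handles, at x = -38, z = 20 mm of the clip: pinch here across y. 51 mm over the handles at rest. Opening begins at 4 N per handle, takes 12 N fully; 20 to 30 N of grip holds it on its stops. Fully squeezed, the handles' outer faces are parallel to x, x = -54 to -20 mm, 28 mm over both. Pressed alike, the clip's x axis stays midway between the halves.
- clip_mouth (a point): Between the jaw tips, at x = +46, z = 20 mm of the clip. Fully open the tips gape about 26 mm, and the room for a card edge runs from here back to the barrel, x = +10 mm.
- clip_left (a joint): Turn of the clip's +y half about the hinge, rad: 0 closed, 0.28 fully open (stop).
- clip_right (a joint): Turn of the clip's -y half about the hinge, rad: 0 closed, 0.28 fully open (stop).
- basket: White plastic basket with a lace-like rim, fixed to the table: 250 mm (x) by 330 mm (y), walls 5 mm thick and about 50 mm high, floor 5 mm thick. Origin under its centre. The clip lies near its middle, jaws roughly towards the basket's +y.
- notice: White notice card standing upright in a dark wooden foot, loose on the table, about 0.55 kg in all; it slides or tips if pushed. Origin under the centre of the foot. Card 4 mm thick (x), 100 mm wide (y), from z = 20 to z = 140 mm; foot 70 mm (x) by 80 mm (y) by 22 mm high. The card's plane is the y-z plane of this frame. The notice and the basket stand on opposite sides, left and right, either way round.
- edge_left (a point): Middle of the card's upright edge at the notice's +y side, 80 mm above the table.
- edge_right (a point): Middle of the card's upright edge at the notice's -y side, 80 mm above the table.
- bar: Wrapped snack bar in a yellow wrapper, 115 x 30 x 18 mm, long side x, loose in the basket behind the clip's handles. Origin under its centre.
- bar2: Wrapped snack bar in a blue wrapper, 100 x 28 x 16 mm, long side x, loose in the basket ahead of the jaws. Origin under its centre.
- tin: Flat metal mint tin, 36 x 58 x 18 mm, loose in the basket. Origin under its centre.
- eraser: Eraser, 20 x 62 x 14 mm, loose in the basket. Origin under its centre.
- sweet: Wrapped sweet, 24 x 20 x 14 mm with two thin wrapper ends (44 mm long in all, x), loose in a corner of the basket. Origin under its centre.
- phone: Phone lying flat on the table behind the notice, 72 x 148 x 9 mm. Origin under its centre.
- sunglasses: Folded dark sunglasses on the table, about 140 mm (y) by 55 mm by 35 mm high. Origin under the bridge.
- mug: White mug, 80 mm across, 92 mm high, handle at +y. Origin under its centre.
Things that resemble listed ones, but are neither listed nor needed, are in the scene too. What is shaped like the clip but red is not meant.

How it is judged:
By the outcome, as a careful person would: the job done as asked, in the order asked, and still so for the second after the job is handed in, while the arm keeps its last pose, push and grip.
It also fails if it takes over 42 s, if anything falls off the work surface, if the arm or the gripper's body presses on something with over 40 N, if the wrist force passes 120 N, or if a joint passes its speed limit or range.

## Robot

A 6-joint arm with a two-finger parallel gripper is mounted at the origin on the work surface. World frame = base frame: x ahead of the robot, y to its left, z up, the work surface at z = 0. Lengths are in m, angles in degrees, forces in N, time in s.
With the tool pointing down it reaches from about 0.35 to 0.975 m from the base axis. Payload 4.9 kg.
Tool frame: the origin (TCP) lies midway between the tips of the shut fingers; the grasp point (between the pads) lies 19 mm behind it (grasp_offset is the distance from the TCP to the grasp point, in m); z points along the fingers, y is the direction in which the jaws open and shut (so a half turn about z gives the same grasp; the last joint's range is limited). The gripper opens to 85 mm and grips with 20 to 120 N. Pads are 22 mm wide; open, the fingers measure 114 mm over their backs; the gripper's body (76 mm by 85 mm) begins 54 mm behind the grasp point. The pads swing forward as they close: fully open they stand 13 mm farther back than shut.
Start: joints at [-71.734, 3.019, 92.412, -0, 84.569, -6.818], TCP at [0.265, -0.566, 0.231] pointing down, gripper open.
Joint ranges: [-172.51, 172.51], [-57.92, 126.97], [3.15, 148.05], [-58.71, 238.71], [5.1, 150.11], [-179.66, 179.66]. Speed limits (degrees/s): [147.25, 147.25, 180, 180, 180, 180].

## Interface

Orientations are given as [roll, pitch, yaw] about the fixed x, y, z axes, in that order (R = Rz(yaw) Ry(pitch) Rx(roll)).
In Python, from plant import get_obs, grab_frame, finish_job, grasp_offset gives the robot as it stands.
- The arm moves only by the tool servo_tool, never from a script. Its argument "plan" is a list that holds one entry, the list of rows, each a list of 5 numbers: the shift along the tool's x, y, z in mm, then the turn about the tool's z in degrees, then the finger opening in mm, from 0 to 85.4. A call has exactly 5 rows; each row is the pose to reach, as a shift and turn from the pose commanded when the call began, along the tool's axes at that moment; what a row does not reach only later rows make up. A row lasts 1/10 s, in which the tool goes at most 50 mm and 8.59 degrees, less where a joint would pass 70% of its speed; a pose out of reach is approached as far as the arm can. A call with a gripper value outside its range is refused whole. The fingers move at their own pace and stop on an object; "force" is the grip in N (left out, the last holds). Time passes only in rows, so rows that repeat a pose let the fingers close, or fill a call up. It gives the time, the measured TCP pose, the force and the opening at its end, in the units of the state.
- get_obs(): the state, without advancing time (a new reading comes with each control period).
- grab_frame(name): name is "scene" or "top" or "wrist"; returns a dict with "color" (480x640x3 uint8, red, green, blue), "depth" (480x640 float32, m along the optical axis (not along the pixel's ray), 0 where there is no reading), "fx", "fy", "cx", "cy" (pixels), "dist_coeffs" ([k1, k2, p1, p2, k3] as OpenCV has them; the pictures are not rectified), "world_to_cam" (4x4, takes a point from world to camera coordinates). Camera axes: x right, y down, z forward; pixel columns grow to the right and rows downward; lengths in m; the calibration is good to about 2 mm. A picture is of the moment at which its call begins.
- finish_job(): hands the job in, once; it reports no verdict.
The state is a dict: "clock": time; "joints": joint angles; "joint_vel": joint speeds; "joint_torque": joint torques, N m; "tcp_pos": TCP position; "ee_rot": TCP orientation; "wrist_force": force on the tool from outside, world axes, zero at the start; "torque": the same for the moment, N m; "grip_width": finger opening in m.
Only numpy, scipy, OpenCV 4.12 (cv2) and the standard library are available. Lean on these libraries where they do the work, as an engineer would, in place of code of your own. Each camera call takes 0.05 s, during which the arm holds its last target.

## Working session

There is one attempt and no reset: what is moved stays moved. The work goes in short steps, Python scripts to look and compute and a tool call to move; the robot and the scene stay as the last step left them, time stands still between calls to the robot, and variables do not carry over. Pictures are saved under pics/ and viewed, and the job is handed in when it is done.

Besides the shell and the picture viewer there is one more tool, called after ">>>" as name(argument=value, ...) on one line, values as JSON. servo_tool: Moves the arm, as the interface text tells. Its arguments: {"type":"object","properties":{"plan":{"type":"array"},"force":{"type":"number"}},"required":["plan"]}

```bash
ls; mkdir -p pics; python3 - <<'E'
from plant import *
import cv2,numpy as np,pickle
print(get_obs(), grasp_offset)
for n in ("scene","top","wrist"):
    f=grab_frame(n); pickle.dump(f,open(f'pics/{n}0.pkl','wb'))
    cv2.imwrite(f'pics/{n}0.png',f['color'][:,:,::-1])
    print(n,f['fx'],f['cx'],f['dist_coeffs'],np.round(np.linalg.inv(f['world_to_cam']),3).tolist())
E
```

```text
pics
{'clock': 0.0, 'joints': array([-7.17350501e+01,  3.05748462e+00,  9.24921863e+01,  1.85958208e-03,
        8.45692412e+01, -6.81916247e+00]), 'joint_vel': array([-0.04006938, -0.00394669,  0.08313441, -0.1167989 , -0.07309571,
       -0.01198441]), 'joint_torque': array([ 2.23905125e-03, -3.93683553e+01, -3.70176315e+01, -1.22629416e-05,
        6.91286725e-03,  2.14570974e-05]), 'tcp_pos': array([ 0.26476952, -0.56545676,  0.2300596 ]), 'ee_rot': array([-1.79882149e+02, -1.59569203e-02,  2.50839181e+01]), 'wrist_force': array([ 0.10083682,  0.02620913, -0.14957171]), 'torque': array([-0.00329303, -0.05285422, -0.02699404]), 'grip_width': 0.08534919091986039} 0.0187
scene 548.3247527327261 318.71397607230983 [-0.08397678  0.          0.          0.          0.        ] [[0.855, 0.309, -0.416, 1.012], [0.518, -0.51, 0.687, -0.793], [0.0, -0.803, -0.597, 0.783], [0.0, 0.0, 0.0, 1.0]]
top 433.24558732094056 319.4563917766278 [0.02780469 0.         0.         0.         0.        ] [[-0.018, -0.999, 0.026, 0.494], [-1.0, 0.019, 0.018, -0.011], [-0.019, -0.025, -1.0, 0.989], [0.0, 0.0, 0.0, 1.0]]
wrist 386.31763998524394 309.5915809002008 [-0.0864296  0.         0.         0.         0.       ] [[0.424, -0.871, -0.25, 0.328], [-0.906, -0.409, -0.113, -0.538], [-0.003, 0.274, -0.962, 0.373], [0.0, 0.0, 0.0, 1.0]]
```

View pics/scene0.png

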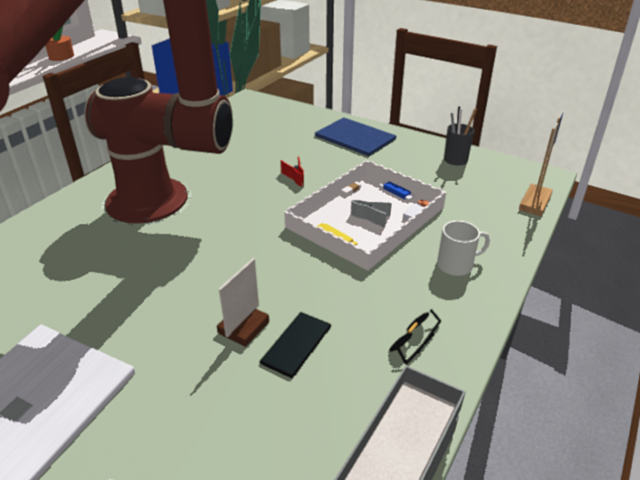

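View pics/top0.png

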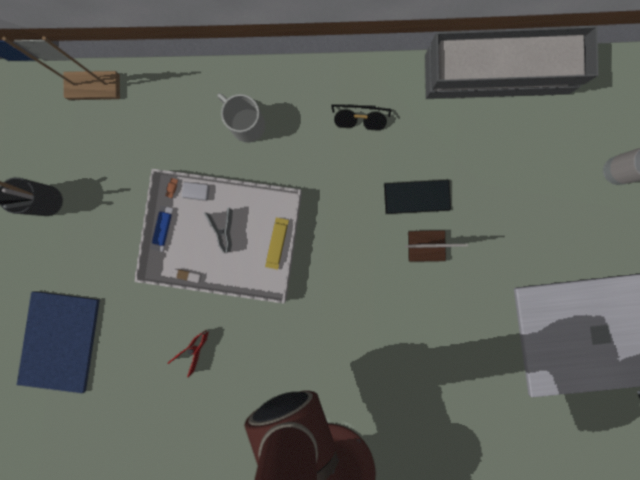

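```bash
python3 - <<'E'
import cv2,pickle,numpy as np
f=pickle.load(open('pics/top0.pkl','rb'))['color'][:,:,::-1]
a=cv2.resize(f[160:310,130:310],None,fx=4,fy=4,interpolation=cv2.INTER_CUBIC)
cv2.imwrite('pics/crop_top.png',a)
b=cv2.resize(f[210:290,380:500],None,fx=5,fy=5,interpolation=cv2.INTER_CUBIC)
cv2.imwrite('pics/crop_not.png',b)
E
```

```text
(no output)
```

View pics/crop_top.png

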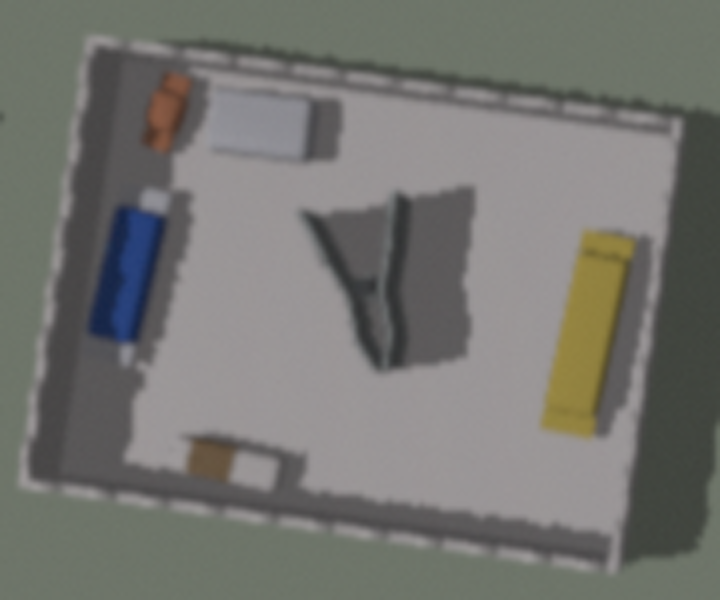

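View pics/crop_not.png

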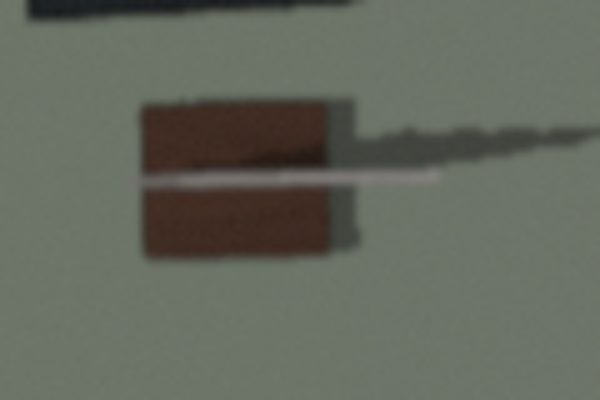

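View pics/wrist0.png

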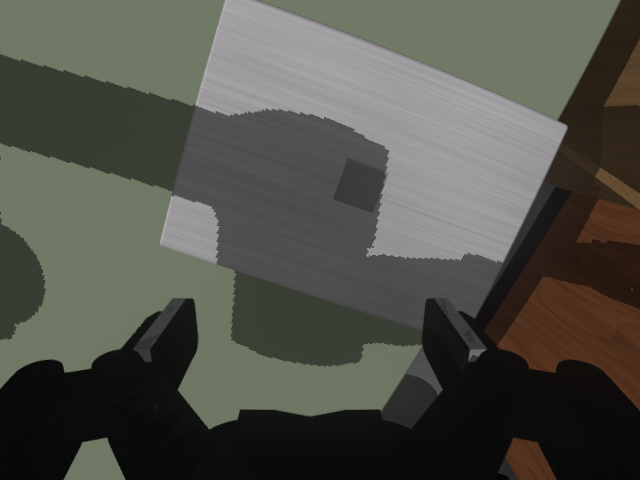

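```bash
python3 - <<'E'
import cv2,pickle,numpy as np
F=pickle.load(open('pics/scene0.pkl','rb'));f=F['color'][:,:,::-1]
a=cv2.resize(f[150:280,270:460],None,fx=4,fy=4,interpolation=cv2.INTER_CUBIC)
cv2.imwrite('pics/crop_sc.png',a)
F=pickle.load(open('pics/top0.pkl','rb'));d=F['depth']
h=0.989-d
c=h[205:258:2,200:240:2]
for r in c: print(' '.join('%3d'%(v*1000) for v in r))
E
```

```text
-6  -2   0   0  -3  -1   2  -2  -2  -2  -4  -4   0  -1  -1  -1   0  -3   0  -1
 -3  -2  -2  -2   0  -2   0  -4   0   1   0   0   2  -3  38  -6   0   0   0 989
  0  -1   0  -1  -3  -1  -1   0  -2  -2  -3  -4  -2  -3  40  25   7  -5   2  -2
989   0  -3   1  -1  -2   0  -1  -1  -1  -1  -3   0  -3  37  21   1  -3  -1  -1
 -3  -1   0  37  24  -2  -1  -2   0  -1   0   0   0  -1  37  21   3   0   0  -1
 -4   1  -1  42  31  10   1  -3   1  -4   2  -2  -2  -2  38  20   0   0  -3   1
 -2  -2  -1  -3  38  19   0  -2   2   1  -5  -2   0   0  37  21   0 989   1   0
 -4   2  -2   1  37  31   8  -1   0  -3  -2   2   0  39  33  14   0  -1   0   0
  0   0   0   1  -3  37  20   4   2  -1  -1   0   0  39  33  16  -1   0   1   0
  1  -1   0   0  -2  37  34  16   0   0   0  -1  -2  41  28  12   0   0  -1   3
 -2  -1   0   0  -1  -1  39  17   2  -4   0  -2  -2  40  27  11  -4   0  -1   0
 -2   0  -4  -1  -1   0  41  31  12  -1  -1  -2  -4  41  25   7  -1  -1   0   0
 -3   0  -3  -1   0   1  -3  35  22   8  38  39  31  43  25   1   0  -3  -1   1
989   0  -2   0   0  -1   0   0  39  40  36  40  34  36  21  
[... 358 characters left out ...]
  -1   0   2  -2  40  29   7   0  39  33  11   0  -1   3   1
  0   1  -1  -2  -1   0   0   0   3  40  29  13   0   0  38  17   0   3   2   0
 -3  -1   0  -1  -1  -3   0   0   2  41  33  16   0   6  37  16   0   1   2   1
  2   1   0  -2   0   0   1   1   2   0  41  30   6  37  36  14   2   0   1   0
  2   1   0   0  -2  -1   0   1  -1   3   0  38  19  41  33   7   2   0   0   2
  1   1 989  -1   0   0   0   1   0   0   0  40  32  42  26   8   0   0   3  -1
 -2   3   0   1  -2   2   3  -1   1   0   0   4  34  14   0   1   2   0   2   0
  0   1  -3   0   2   1   0   1   3   0   0   1   1   4   0   3   5   1   0   2
 -1   0   0  -1  -2   0  -1   2   0   4   4   2   0   4   0   0  -3   1   3   3
```

View pics/crop_sc.png

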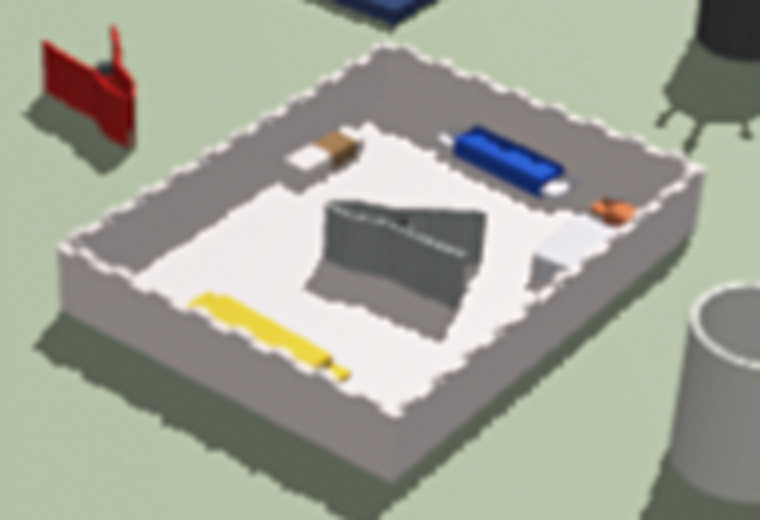

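```bash
cat > h.py <<'E'
import cv2,pickle,numpy as np
def ray(F,uv):
    K=np.array([[F['fx'],0,F['cx']],[0,F['fy'],F['cy']],[0,0,1]])
    p=cv2.undistortPoints(np.array(uv,float).reshape(-1,1,2),K,np.array(F['dist_coeffs'])).reshape(-1,2)
    T=np.linalg.inv(F['world_to_cam'])
    d=np.c_[p,np.ones(len(p))]@T[:3,:3].T
    return T[:3,3],d
def plane(F,uv,z):
    o,d=ray(F,uv); return o+d*((z-o[2])/d[:,2])[:,None]
def cloud(F):
    v,u=np.mgrid[0:480,0:640]; o,d=ray(F,np.c_[u.ravel(),v.ravel()])
    return (o+d*F['depth'].reshape(-1,1)).reshape(480,640,3)
def proj(F,P):
    T=F['world_to_cam'];K=np.array([[F['fx'],0,F['cx']],[0,F['fy'],F['cy']],[0,0,1]])
    return cv2.projectPoints(np.array(P,float).reshape(-1,3),cv2.Rodrigues(T[:3,:3])[0],T[:3,3],K,np.array(F['dist_coeffs']))[0].reshape(-1,2)
E
python3 - <<'E'
from h import *
F=pickle.load(open('pics/top0.pkl','rb'));C=cloud(F)
print('floor z',np.median(C[222:232,240:255,2]),'table z',np.median(C[300:330,250:300,2]))
cp=lambda L:[(130+x/4-.375,160+y/4-.375) for x,y in L]
# clip top-edge: handle ends outer L,R ; tip ; barrel
P=plane(F,cp([(303,212),(400,193),(385,368),(366,285)]),.045); print(P.round(4))
m=(C[...,2]>.036)&(C[...,2]<.055)
m[:205]=0;m[260:]=0;m[:,:198]=0;m[:,242:]=0
v,u=np.nonzero(m); Q=plane(F,np.c_[u,v],.045)
print(len(Q)); 
for x0 in np.arange(Q[:,0].min(),Q[:,0].max(),.006):
    s=Q[(Q[:,0]>=x0)&(Q[:,0]<x0+.006)]; print(round(x0+.003,3),(np.sort(s[:,1])*1000).round(0).astype(int).tolist())
cn=lambda L:[(380+x/5-.4,210+y/5-.4) for x,y in L]
print('foot',plane(F,cn([(143,103),(330,100),(331,257),(145,259)]),.022).round(4).tolist())
print('cardtop',plane(F,cn([(438,175)]),.14).round(4), plane(F,cn([(140,180)]),.14).round(4),plane(F,cn([(140,180)]),.022).round(4))
c=C[235:255,400:475]; s=c[(c[...,2]>.05)&(c[...,2]<.16)]
print(s.min(0),s.max(0),np.polyfit(s[:,1],s[:,0],1))
Q=s[s[:,2]>.13]; print(len(Q),Q.min(0),Q.max(0),np.polyfit(Q[:,1],Q[:,0],1) if len(Q)>3 else '')
E
```

```text
floor z 0.005301266443018593 table z 0.0004902290903097128
[[0.5786 0.2549 0.045 ]
 [0.588  0.2015 0.045 ]
 [0.4924 0.211  0.045 ]
 [0.5379 0.2209 0.045 ]]
257
0.492 [209, 209, 211, 211, 215, 215, 215, 217, 217, 217, 219]
0.498 [206, 206, 208, 208, 209, 211, 211, 211, 217, 219, 219, 219, 222, 222, 222, 224]
0.504 [206, 206, 208, 208, 208, 211, 222, 224, 224, 224, 226, 226, 226, 228]
0.51 [206, 206, 206, 208, 208, 208, 224, 226, 226, 228, 228]
0.516 [206, 208, 208, 210, 210, 226, 226, 226, 228, 228, 228, 230]
0.522 [208, 208, 208, 210, 210, 210, 226, 228, 228, 228, 230, 230, 230]
0.528 [208, 208, 208, 210, 210, 210, 212, 212, 219, 221, 228, 228, 228, 230, 230, 230, 232]
0.534 [210, 210, 212, 212, 215, 217, 217, 219, 219, 221, 221, 223, 223, 226, 226, 230, 230, 232, 232, 234]
0.54 [208, 210, 210, 210, 212, 212, 212, 215, 215, 215, 217, 217, 217, 219, 219, 219, 221, 221, 221, 223, 223, 223, 225, 225, 226, 228, 228, 232, 232, 234, 234, 234, 236, 236]
0.546 [208, 208, 208, 210, 210, 210, 212, 217, 219, 221, 223, 236, 236, 239, 239, 239, 241, 241]
0.552 [206, 208, 208, 208, 210, 210, 210, 
[... 166 characters left out ...]
7, 247, 247, 249, 249, 249, 251]
0.57 [205, 205, 205, 208, 208, 208, 247, 249, 249, 249, 251, 251, 251, 254, 254]
0.576 [203, 203, 203, 205, 205, 205, 207, 207, 207, 251, 254, 254, 256, 256]
0.582 [203, 203, 205, 205, 207, 207, 253, 256, 258]
0.588 [203, 203, 203, 205, 205, 205, 207, 207, 207]
foot [[0.5325, -0.1912, 0.022], [0.5322, -0.2737, 0.022], [0.4626, -0.2723, 0.022], [0.4632, -0.1905, 0.022]]
cardtop [[ 0.4976 -0.2824  0.14  ]] [[ 0.4977 -0.1674  0.14  ]] [[ 0.4983 -0.1891  0.022 ]]
[ 0.49425184 -0.27995216  0.06046783] [ 0.49867196 -0.18212025  0.14343013] [0.00269558 0.49702061]
111 [ 0.49428558 -0.27995216  0.13017275] [ 0.49867196 -0.18238177  0.14343013] [0.01146939 0.49924256]
```

```bash
python3 - <<'E'
from h import *
F=pickle.load(open('pics/scene0.pkl','rb'))
a=cv2.resize(F['color'][250:350,200:290,::-1],None,fx=6,fy=6,interpolation=cv2.INTER_CUBIC)
cv2.imwrite('pics/crop_sn.png',a)
E
```

```text
(no output)
```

View pics/crop_sn.png

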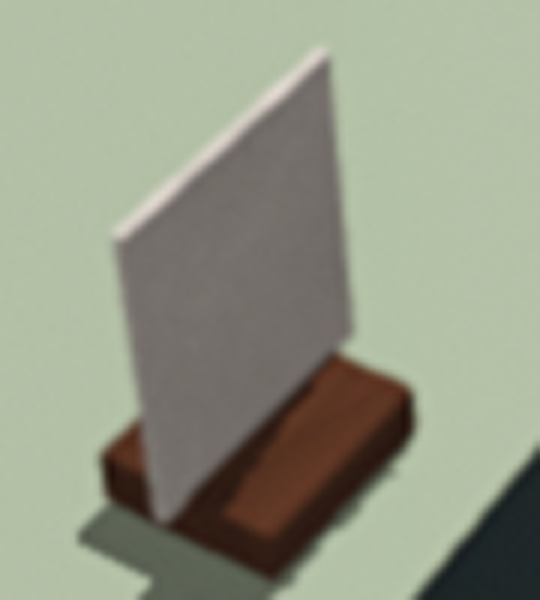

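>>> servo_tool(plan=[[[35, -33, 0, 0, 85], [70, -66, 0, 0, 85], [105, -99, 0, 0, 85], [140, -132, 0, 0, 85], [175, -165, 0, 0, 85]]], force=25)

```text
clock: 0.65
tcp_pos: [0.3537, -0.3405, 0.2309]
ee_rot: [-180.0, -0.0, 25.0]
wrist_force: [1.1, 0.0, 0.4]
grip_width: 0.085
```

>>> servo_tool(plan=[[[35, -33, 0, 0, 85], [70, -66, 0, 0, 85], [105, -99, 0, 0, 85], [140, -132, 0, 0, 85], [175, -165, 0, 0, 85]]])

```text
clock: 1.15
tcp_pos: [0.4422, -0.1168, 0.2312]
ee_rot: [180.0, -0.0, 25.1]
wrist_force: [0.7, -0.2, 0.5]
grip_width: 0.0851
```

>>> servo_tool(plan=[[[35, -33, 0, 0, 85], [70, -66, 0, 0, 85], [105, -99, 0, 0, 85], [140, -132, 0, 0, 85], [140, -132, 0, 0, 85]]])

```text
clock: 1.65
tcp_pos: [0.5135, 0.0648, 0.2309]
ee_rot: [-179.9, -0.0, 25.5]
wrist_force: [-0.6, -0.2, -0.9]
grip_width: 0.0855
```

>>> servo_tool(plan=[[[35, -33, 20, 0, 85], [70, -66, 40, 0, 85], [105, -99, 60, 7, 85], [125, -124, 60, 14.5, 85], [125, -124, 60, 14.5, 85]]])

```text
clock: 2.15
tcp_pos: [0.5731, 0.2283, 0.1693]
ee_rot: [-180.0, 0.2, 10.7]
wrist_force: [-0.3, 0.0, -0.2]
grip_width: 0.0849
```

```bash
python3 - <<'E'
from plant import *
from h import *
o=get_obs();print(o['tcp_pos'],o['ee_rot'],o['joints'])
for n in ("wrist","top"):
    f=grab_frame(n); pickle.dump(f,open(f'pics/{n}1.pkl','wb'))
    cv2.imwrite(f'pics/{n}1.png',f['color'][:,:,::-1])
E
```

```text
[0.5730794  0.22829051 0.16928251] [-1.79958268e+02  1.58658011e-01  1.06812317e+01] [1.47875958e+01 4.59104763e+00 9.67978018e+01 5.40209674e-02
 7.87664178e+01 9.40958264e+01]
```

View pics/wrist1.png

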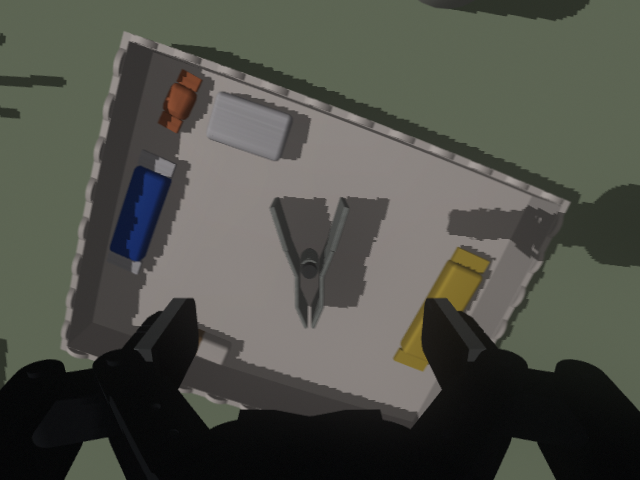

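```bash
python3 - <<'E'
from h import *
F=pickle.load(open('pics/wrist1.pkl','rb'))
cv2.imwrite('pics/crop_w1.png',cv2.resize(F['color'][185:345,240:380,::-1],None,fx=4,fy=4,interpolation=cv2.INTER_CUBIC))
E
```

```text
(no output)
```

View pics/crop_w1.png

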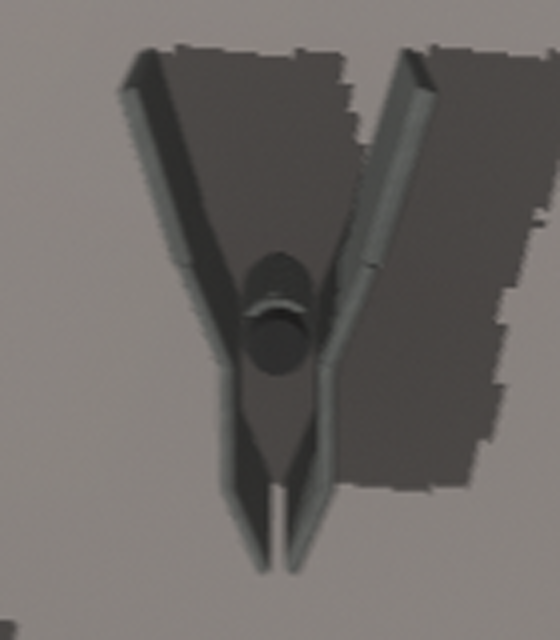

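```bash
python3 - <<'E'
from h import *
F=pickle.load(open('pics/wrist1.pkl','rb'))
uv=[(240+x/4-.375,185+y/4-.375) for x,y in [(121,93),(437,93),(277,342),(279,572)]]
P=plane(F,uv,.045); m=(P[0]+P[1])/2; print(P.round(4).tolist(),m.round(4))
d=m-P[3]; a=np.arctan2(d[1],d[0]); print('yaw',np.degrees(a),'len',np.linalg.norm(d), 'w',np.linalg.norm(P[0]-P[1]))
u=np.array([np.cos(a),np.sin(a)])
print('grip from tip',P[3][:2]+.086*u,'from barrel',P[2][:2]+.038*u,'perp yaw',np.degrees(np.arctan2(*(P[0]-P[1])[[1,0]]))-90)
E
```

```text
[[0.5816, 0.2576, 0.045], [0.592, 0.2028, 0.045], [0.5407, 0.2219, 0.045], [0.4939, 0.2127, 0.045]] [0.5868 0.2302 0.045 ]
yaw 10.681878691270756 len 0.09457997236960516 w 0.055690568604099384
grip from tip [0.57837292 0.22860599] from barrel [0.57805135 0.22891715] perp yaw 10.712641847615032
```

>>> servo_tool(plan=[[[4, 0, 40, 0, 85], [4, 0, 80, 0, 85], [4, 0, 115, 0, 85], [4, 0, 140, 0, 85], [4, 0, 150, 0, 85]]])

```text
clock: 2.75
tcp_pos: [0.5753, 0.2239, 0.0184]
ee_rot: [180.0, 0.3, 10.5]
wrist_force: [0.5, 0.2, 0.6]
grip_width: 0.0851
```

>>> servo_tool(plan=[[[0, 0, 5, 0, 85], [0, 0, 10, 0, 85], [0, 0, 10, 0, 85], [0, 0, 10, 0, 60], [0, 0, 10, 0, 55]]])

```text
clock: 3.25
tcp_pos: [0.5784, 0.2265, 0.0126]
ee_rot: [-180.0, -0.1, 10.6]
wrist_force: [0.1, 0.9, -0.0]
grip_width: 0.0587
```

```bash
python3 - <<'E'
from plant import *
from h import *
o=get_obs();print(o['tcp_pos'],o['ee_rot'],o['wrist_force'],o['grip_width'])
for n in ("wrist","scene"):
    f=grab_frame(n); pickle.dump(f,open(f'pics/{n}2.pkl','wb'))
    cv2.imwrite(f'pics/{n}2.png',f['color'][:,:,::-1])
E
```

```text
[0.5783581  0.22645195 0.0126132 ] [-1.79983861e+02 -1.26561679e-01  1.05876048e+01] [ 0.07997424  0.85080974 -0.04845061] 0.05872999619246987
```

View pics/wrist2.png

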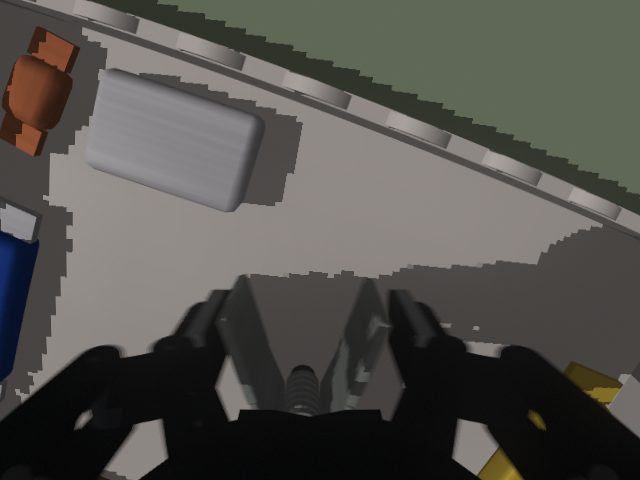

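>>> servo_tool(plan=[[[0, 0, 3, 0, 55], [0, 0, 3, 0, 45], [0, 0, 3, 0, 35], [0, 0, 3, 0, 20], [0, 0, 3, 0, 20]]], force=26)

```text
clock: 3.85
tcp_pos: [0.5805, 0.2274, 0.0121]
ee_rot: [-179.9, -0.4, 10.6]
wrist_force: [-0.1, 0.7, 10.8]
grip_width: 0.0278
```

>>> servo_tool(plan=[[[0, 0, 0, 0, 20], [0, 0, 0, 0, 20], [0, 0, 0, 0, 20], [0, 0, 0, 0, 20], [0, 0, 0, 0, 20]]])

```text
clock: 4.35
tcp_pos: [0.5805, 0.2274, 0.0121]
ee_rot: [-179.9, -0.4, 10.6]
wrist_force: [-0.4, 2.1, 10.7]
grip_width: 0.0277
```

```bash
python3 - <<'E'
from plant import *
from h import *
o=get_obs();print(o['tcp_pos'],o['ee_rot'],o['wrist_force'],o['grip_width'])
for n in ("wrist","scene"):
    f=grab_frame(n); pickle.dump(f,open(f'pics/{n}3.pkl','wb'))
    cv2.imwrite(f'pics/{n}3.png',f['color'][:,:,::-1])
E
```

```text
[0.58047135 0.22743385 0.01207814] [-179.92200935   -0.3797459    10.57316182] [-0.43484638  2.0925858  10.67067526] 0.027744535963169135
```

View pics/wrist3.png

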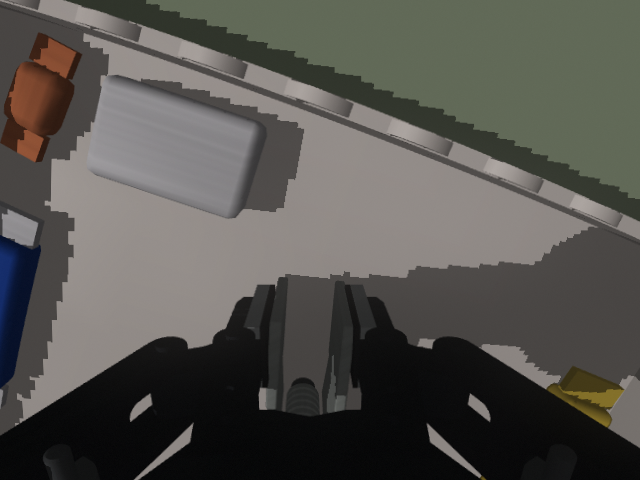

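View pics/scene3.png

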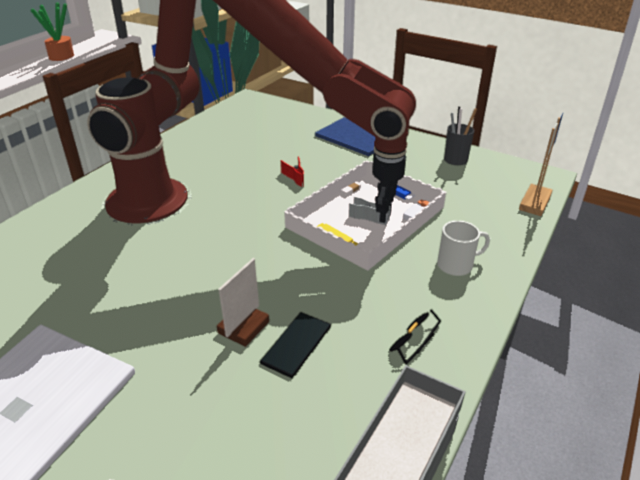

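>>> servo_tool(plan=[[[0, 0, -10, 0, 20], [0, 0, -40, 0, 20], [0, 0, -80, 0, 20], [0, 0, -120, 0, 20], [0, 0, -150, 0, 20]]])

```text
clock: 4.95
tcp_pos: [0.5777, 0.2262, 0.1609]
ee_rot: [-180.0, -0.1, 10.6]
wrist_force: [0.4, 0.5, -0.3]
grip_width: 0.0277
```

>>> servo_tool(plan=[[[0, 0, -10, 0, 20], [0, 0, -10, 0, 20], [0, 0, -10, 0, 20], [0, 0, -10, 0, 20], [0, 0, -10, 0, 20]]])

```text
clock: 5.45
tcp_pos: [0.5763, 0.2258, 0.1657]
ee_rot: [180.0, 0.2, 10.6]
wrist_force: [-0.1, -0.6, -0.7]
grip_width: 0.0275
```

```bash
python3 - <<'E'
from plant import *
from h import *
o=get_obs();print(o['tcp_pos'],o['ee_rot'],o['wrist_force'],o['grip_width'],o['joints'])
for n in ("wrist","top","scene"):
    f=grab_frame(n); pickle.dump(f,open(f'pics/{n}4.pkl','wb'))
    cv2.imwrite(f'pics/{n}4.png',f['color'][:,:,::-1])
f=pickle.load(open('pics/top4.pkl','rb'))['color'][170:290,150:290,::-1]
cv2.imwrite('pics/crop_t4.png',cv2.resize(f,None,fx=4,fy=4,interpolation=cv2.INTER_CUBIC))
f=pickle.load(open('pics/scene4.pkl','rb'))['color'][90:240,300:460,::-1]
cv2.imwrite('pics/crop_s4.png',cv2.resize(f,None,fx=4,fy=4,interpolation=cv2.INTER_CUBIC))
E
```

```text
[0.57625779 0.22581616 0.16571102] [179.98242598   0.23352258  10.5819611 ] [-0.09572131 -0.55161239 -0.67661457] 0.027515140938476044 [ 1.45137420e+01  5.08941219e+00  9.66223513e+01 -1.55139604e-03
  7.85224145e+01  9.39320569e+01]
```

View pics/wrist4.png

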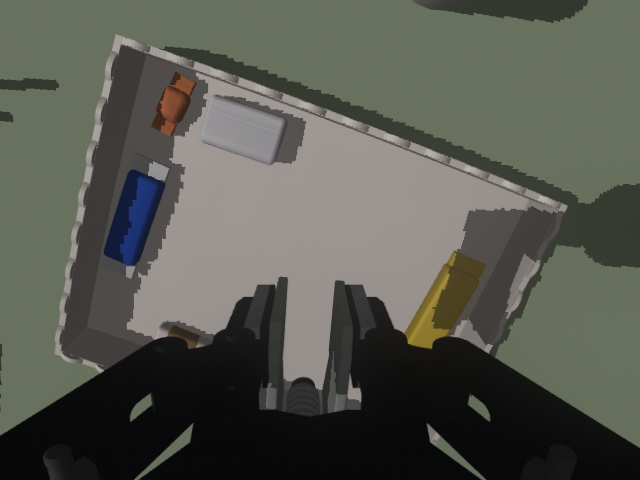

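View pics/crop_t4.png

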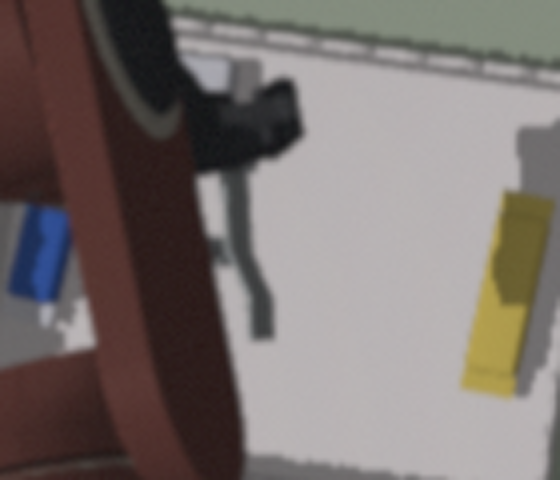

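View pics/crop_s4.png

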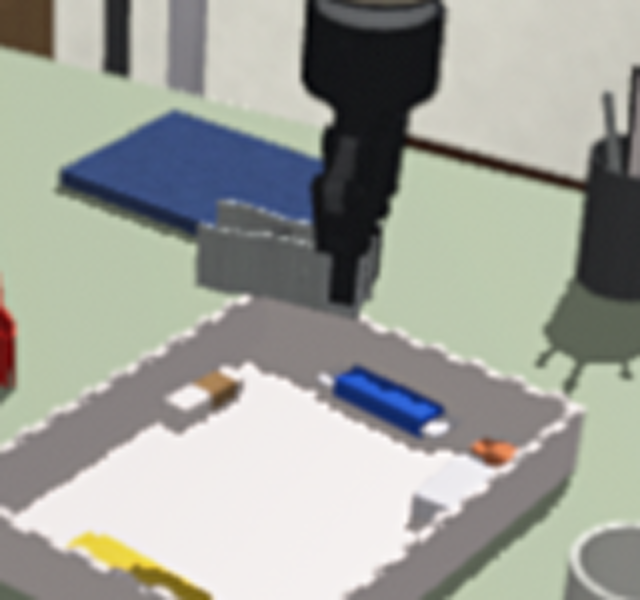

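>>> servo_tool(plan=[[[-13, 26, 0, -8, 20], [-26, 51, 0, -16, 20], [-39, 77, 0, -24, 20], [-51, 103, 0, -32, 20], [-64, 128, 0, -40, 20]]])

```text
clock: 6.1
tcp_pos: [0.5377, 0.0875, 0.1682]
ee_rot: [-180.0, 0.0, 50.9]
wrist_force: [-0.0, -0.0, -1.2]
grip_width: 0.0274
```

>>> servo_tool(plan=[[[-26, 11, 0, -8, 20], [-53, 23, 0, -16, 20], [-79, 34, 0, -24, 20], [-105, 46, 0, -32, 20], [-132, 57, 0, -39.4, 20]]])

```text
clock: 6.6
tcp_pos: [0.4979, -0.0506, 0.1683]
ee_rot: [180.0, -0.0, 90.3]
wrist_force: [0.6, -0.3, -0.8]
grip_width: 0.0276
```

>>> servo_tool(plan=[[[0, 0, 0, 0, 20], [0, 0, 0, 0, 20], [0, 0, 0, 0, 20], [0, 0, 0, 0, 20], [0, 0, 0, 0, 20]]])

```text
clock: 7.1
tcp_pos: [0.4985, -0.0488, 0.1683]
ee_rot: [-180.0, -0.0, 90.0]
wrist_force: [0.6, 0.6, -0.4]
grip_width: 0.0275
```

```bash
python3 - <<'E'
from plant import *
from h import *
o=get_obs();print(o['tcp_pos'],o['ee_rot'],o['wrist_force'],o['grip_width'],o['joints'])
for n in ("top","scene"):
    f=grab_frame(n); pickle.dump(f,open(f'pics/{n}5.pkl','wb'))
    cv2.imwrite(f'pics/{n}5.png',f['color'][:,:,::-1])
E
```

```text
[ 0.49845908 -0.04884576  0.16826656] [-1.79995401e+02 -7.01794786e-03  9.00401468e+01] [ 0.59139166  0.60055779 -0.39683031] 0.02751496837658399 [-1.41196333e+01 -1.16310443e+01  1.12390536e+02  5.78131147e-03
  7.92466841e+01 -1.41608593e+01]
```

View pics/top5.png

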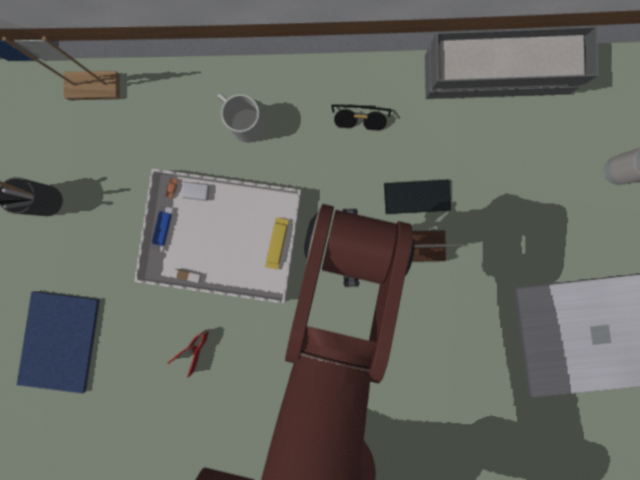

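View pics/scene5.png

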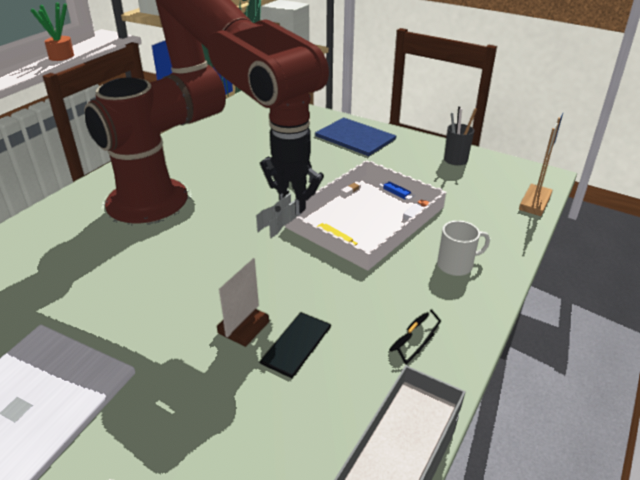

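>>> servo_tool(plan=[[[0, 0, 30, 0, 20], [0, 0, 60, 0, 20], [0, 0, 85, 0, 20], [0, 0, 101, 0, 20], [0, 0, 101, 0, 20]]])

```text
clock: 7.7
tcp_pos: [0.496, -0.0488, 0.0643]
ee_rot: [-179.7, -0.1, 90.0]
wrist_force: [-0.5, 1.0, -0.8]
grip_width: 0.0277
```

>>> servo_tool(plan=[[[0, 0, 0, 0, 20], [0, 0, 0, 0, 20], [0, 0, 0, 0, 20], [0, 0, 0, 0, 20], [0, 0, 0, 0, 20]]])

```text
clock: 8.2
tcp_pos: [0.4987, -0.0497, 0.068]
ee_rot: [179.9, 0.0, 90.0]
wrist_force: [0.2, -1.1, -0.9]
grip_width: 0.0275
```

```bash
python3 - <<'E'
from plant import *
from h import *
o=get_obs();print(o['tcp_pos'],o['ee_rot'],o['wrist_force'],o['grip_width'],o['joints'])
f=grab_frame('scene'); pickle.dump(f,open('pics/scene6.pkl','wb'))
cv2.imwrite('pics/crop_s6.png',cv2.resize(f['color'][180:345,200:340,::-1],None,fx=4,fy=3.6,interpolation=cv2.INTER_CUBIC))
cv2.imwrite('pics/crop_s6.png',cv2.resize(f['color'][200:345,200:340,::-1],None,fx=4,fy=4,interpolation=cv2.INTER_CUBIC))
f=grab_frame('wrist'); pickle.dump(f,open('pics/wrist6.pkl','wb'))
cv2.imwrite('pics/wrist6.png',f['color'][:,:,::-1])
E
```

```text
[ 0.49869359 -0.04967526  0.06798161] [1.79935150e+02 1.55195506e-02 8.99829153e+01] [ 0.16322163 -1.06096588 -0.89665211] 0.027502822762848367 [-1.42032788e+01 -4.75878155e+00  1.16569077e+02  9.12448444e-04
  6.81230292e+01 -1.41865423e+01]
```

View pics/crop_s6.png

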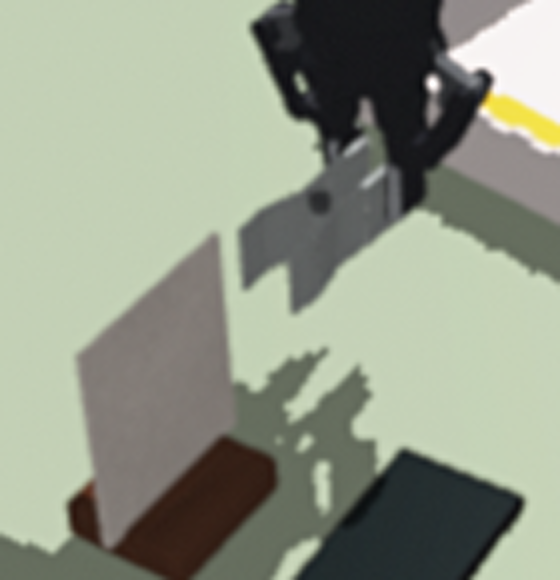

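View pics/wrist6.png

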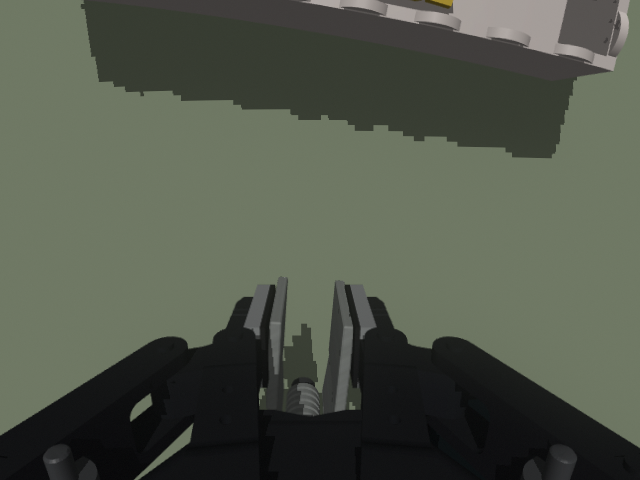

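```bash
python3 - <<'E'
from h import *
F=pickle.load(open('pics/scene6.pkl','rb'))
g=F['color'][225:285,250:310,::-1]
cv2.imwrite('pics/crop_s6b.png',cv2.resize(g,None,fx=9,fy=9,interpolation=cv2.INTER_CUBIC))
C=cloud(F)
c=C[225:283,255:300]; m=(c[...,2]>.055)&(c[...,2]<.11)&(c[...,1]<-.0)
q=c[m]; q=q[(q[:,1]<-.07)]
for y in np.arange(-.15,-.07,.006):
    s=q[(q[:,1]>y)&(q[:,1]<y+.006)]
    if len(s): print(round(y+.003,3),len(s),s.min(0).round(3),s.max(0).round(3))
k=C[250:335,215:262]; s=k[(k[...,2]>.035)&(k[...,2]<.145)&(k[...,1]<-.17)]
for lo,hi in((.03,.06),(.06,.1),(.1,.145)):
    t=s[(s[:,2]>lo)&(s[:,2]<hi)]; print(t.min(0).round(4),t.max(0).round(4),np.polyfit(t[:,1],t[:,0],1))
E
```

```text
-0.141 15 [ 0.477 -0.141  0.068] [ 0.511 -0.138  0.103]
-0.135 79 [ 0.476 -0.138  0.062] [ 0.512 -0.132  0.104]
-0.129 72 [ 0.474 -0.132  0.062] [ 0.513 -0.126  0.105]
-0.123 65 [ 0.473 -0.126  0.063] [ 0.513 -0.12   0.103]
-0.117 62 [ 0.474 -0.12   0.063] [ 0.513 -0.114  0.103]
-0.111 59 [ 0.477 -0.114  0.062] [ 0.511 -0.108  0.102]
-0.105 61 [ 0.479 -0.108  0.065] [ 0.51  -0.102  0.104]
-0.099 92 [ 0.48  -0.102  0.063] [ 0.509 -0.096  0.105]
-0.093 64 [ 0.484 -0.096  0.065] [ 0.51  -0.09   0.104]
-0.087 39 [ 0.483 -0.09   0.061] [ 0.51  -0.084  0.104]
-0.081 41 [ 0.484 -0.084  0.064] [ 0.511 -0.078  0.104]
-0.075 52 [ 0.483 -0.078  0.063] [ 0.512 -0.072  0.104]
-0.069 13 [ 0.486 -0.072  0.065] [ 0.511 -0.07   0.104]
[ 0.4977 -0.2816  0.035 ] [ 0.5036 -0.1805  0.0599] [-0.00587875  0.49976333]
[ 0.4962 -0.2819  0.06  ] [ 0.5044 -0.181   0.1   ] [-0.00886769  0.49903956]
[ 0.4945 -0.284   0.1001] [ 0.5047 -0.181   0.1441] [-0.00757986  0.49919053]
```

View pics/crop_s6b.png

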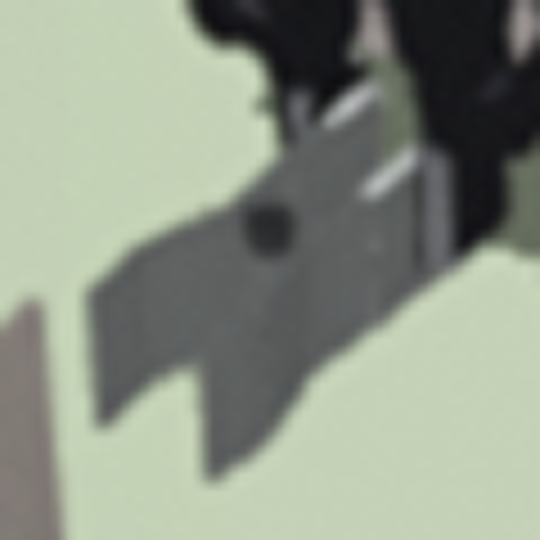

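```bash
python3 - <<'E'
from h import *
F=pickle.load(open('pics/scene6.pkl','rb'))
f=lambda L:[(250+(x+.5)/9-.5,225+(y+.5)/9-.5) for x,y in L]
print('barrel',plane(F,f([(268,230)]),.101).round(4))
print('far top',plane(F,f([(88,293)]),.101).round(4))
print('bottoms',plane(F,f([(103,428),(208,482)]),.061).round(4))
W=pickle.load(open('pics/wrist6.pkl','rb'))
print('wrist: barrel',plane(W,[(303,381)],.101).round(4),'handle ends top outer/inner',plane(W,[(278,279),(287,279),(336,282),(345,282)],.101).round(4).tolist())
G=cv2.resize(W['color'][260:430,220:400,::-1],None,fx=4,fy=3.4,interpolation=cv2.INTER_CUBIC)
G=cv2.resize(W['color'][270:420,230:390,::-1],None,fx=4,fy=4,interpolation=cv2.INTER_CUBIC); cv2.imwrite('pics/crop_w6.png',G)
E
```

```text
barrel [[ 0.4964 -0.0949  0.101 ]]
far top [[ 0.4752 -0.1339  0.101 ]]
bottoms [[ 0.4751 -0.1325  0.061 ]
 [ 0.5059 -0.1353  0.061 ]]
wrist: barrel [[ 0.4964 -0.0627  0.101 ]] handle ends top outer/inner [[0.489, -0.0259, 0.101], [0.4917, -0.0259, 0.101], [0.5067, -0.0269, 0.101], [0.5094, -0.0269, 0.101]]
```

View pics/crop_w6.png

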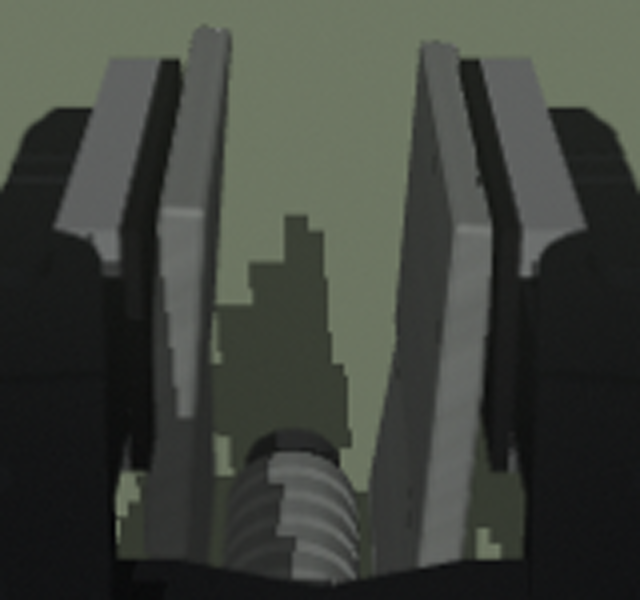

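>>> servo_tool(plan=[[[0, 0, 1, -2, 20], [0, 0, 2, -3, 20], [0, 0, 2, -3, 20], [0, 0, 2, -3, 20], [0, 0, 2, -3, 20]]])

```text
clock: 8.8
tcp_pos: [0.4983, -0.0496, 0.0653]
ee_rot: [180.0, 0.0, 93.0]
wrist_force: [-0.3, 0.6, -1.5]
grip_width: 0.0275
```

```bash
cat > look.py <<'E'
import sys
from plant import *
from h import *
i=sys.argv[1]
o=get_obs();print(o['clock'],o['tcp_pos'],o['ee_rot'],o['wrist_force'],o['grip_width'])
F=grab_frame('scene'); pickle.dump(F,open(f'pics/scene{i}.pkl','wb'))
y0=int(sys.argv[2]) if len(sys.argv)>2 else 225
x0=int(sys.argv[3]) if len(sys.argv)>3 else 250
cv2.imwrite(f'pics/crop_s{i}.png',cv2.resize(F['color'][y0:y0+70,x0:x0+70,::-1],None,fx=8,fy=8,interpolation=cv2.INTER_CUBIC))
W=grab_frame('wrist'); pickle.dump(W,open(f'pics/wrist{i}.pkl','wb'))
cv2.imwrite(f'pics/crop_w{i}.png',cv2.resize(W['color'][270:420,230:390,::-1],None,fx=4,fy=4,interpolation=cv2.INTER_CUBIC))
C=cloud(F)
c=C[225:290,225:300]; q=c[(c[...,2]>.055)&(c[...,2]<.11)]
for y in np.arange(-.21,-.04,.006):
    s=q[(q[:,1]>y)&(q[:,1]<y+.006)]
    if len(s): print(round(y+.003,3),len(s),s.min(0).round(3)[[0,2]],s.max(0).round(3)[[0,2]],round((s[:,0].min()+s[:,0].max())/2,4))
E
python3 look.py 7
```

```text
8.8 [ 0.49832464 -0.04959269  0.06534604] [1.79994913e+02 2.25977806e-04 9.29659910e+01] [-0.31934307  0.63687965 -1.52516655] 0.02749727817732207
-0.207 25 [0.499 0.082] [0.503 0.109] 0.5009
-0.201 23 [0.5   0.078] [0.504 0.11 ] 0.5018
-0.195 29 [0.499 0.076] [0.503 0.11 ] 0.5013
-0.189 33 [0.499 0.071] [0.502 0.11 ] 0.5009
-0.183 25 [0.499 0.067] [0.503 0.109] 0.5011
-0.141 16 [0.48  0.062] [0.515 0.1  ] 0.4975
-0.135 71 [0.479 0.06 ] [0.516 0.102] 0.4974
-0.129 61 [0.479 0.062] [0.516 0.101] 0.4975
-0.123 61 [0.479 0.058] [0.517 0.101] 0.4979
-0.117 63 [0.479 0.061] [0.516 0.101] 0.4975
-0.111 61 [0.478 0.062] [0.515 0.102] 0.4966
-0.105 62 [0.482 0.064] [0.513 0.101] 0.4976
-0.099 89 [0.484 0.062] [0.512 0.102] 0.4982
-0.093 57 [0.485 0.063] [0.511 0.103] 0.4982
-0.087 38 [0.486 0.06 ] [0.512 0.102] 0.4989
-0.081 41 [0.486 0.061] [0.513 0.101] 0.4993
-0.075 44 [0.486 0.063] [0.512 0.101] 0.4992
-0.069 47 [0.484 0.058] [0.513 0.102] 0.4986
-0.063 67 [0.473 0.061] [0.522 0.11 ] 0.4972
-0.057 101 [0.465 0.062] [0.52 0.11] 0.4925
-0.051 36 [0.472 0.061] [0.513 0.109] 0.4925
-0.045 27 [0.481 0.072] [0.489 0.109] 0.4852
-0.039 13 [0.48  0.075] [0.489 0.105] 0.4849
```

View pics/crop_w7.png

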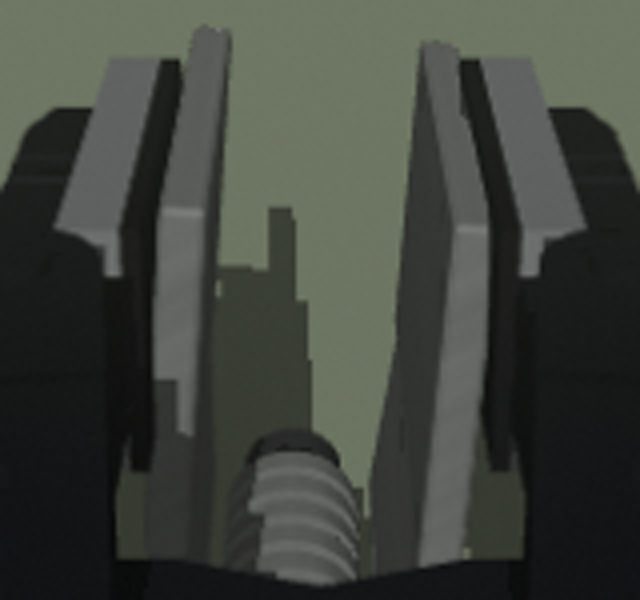

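>>> servo_tool(plan=[[[0, 0, 0, -0.7, 20], [-10, -0.4, 0, -0.7, 20], [-20, -0.8, 0, -0.7, 20], [-28, -1.2, 0, -0.7, 20], [-34, -1.5, 0, -0.7, 20]]])

```text
clock: 9.4
tcp_pos: [0.4986, -0.0848, 0.0654]
ee_rot: [180.0, 0.0, 93.6]
wrist_force: [0.0, 0.9, -0.8]
grip_width: 0.0272
```

```bash
python3 look.py 8 225 230 | head -20
```

```text
9.4 [ 0.49856986 -0.08477021  0.06535217] [1.79995829e+02 6.87091862e-03 9.36254749e+01] [ 0.00653586  0.93156831 -0.84415362] 0.027199772325110245
-0.207 24 [0.498 0.083] [0.502 0.109] 0.5003
-0.201 24 [0.499 0.079] [0.503 0.11 ] 0.5009
-0.195 32 [0.499 0.074] [0.504 0.11 ] 0.5015
-0.189 27 [0.498 0.07 ] [0.503 0.108] 0.5008
-0.183 27 [0.499 0.068] [0.502 0.108] 0.5005
-0.177 8 [0.514 0.074] [0.516 0.101] 0.5151
-0.171 37 [0.511 0.062] [0.517 0.1  ] 0.5138
-0.165 36 [0.513 0.061] [0.517 0.101] 0.5151
-0.159 49 [0.481 0.063] [0.518 0.102] 0.4998
-0.153 67 [0.479 0.059] [0.518 0.102] 0.4986
-0.147 60 [0.481 0.06 ] [0.516 0.1  ] 0.4984
-0.141 56 [0.48  0.061] [0.514 0.1  ] 0.4971
-0.135 93 [0.483 0.062] [0.512 0.101] 0.4976
-0.129 73 [0.486 0.06 ] [0.512 0.103] 0.4994
-0.123 40 [0.485 0.06 ] [0.512 0.101] 0.4988
-0.117 35 [0.487 0.062] [0.513 0.101] 0.4999
-0.111 46 [0.485 0.059] [0.513 0.101] 0.4989
-0.105 55 [0.485 0.061] [0.514 0.101] 0.4994
-0.099 54 [0.473 0.062] [0.516 0.109] 0.4946
```

View pics/crop_s8.png

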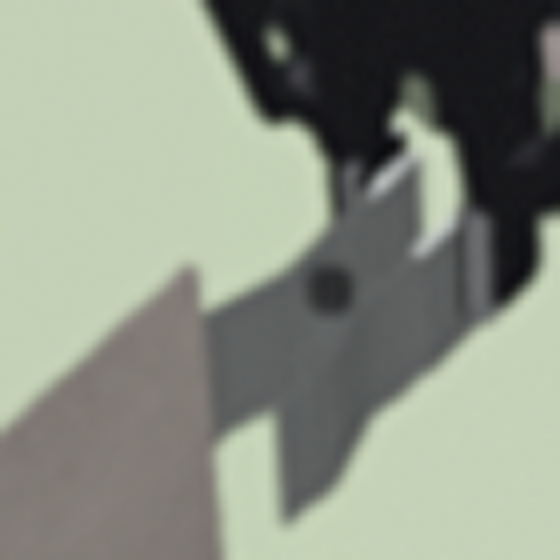

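>>> servo_tool(plan=[[[-6, -0.4, 0, 0, 20], [-12, -0.8, 0, 0, 20], [-18, -1.1, 0, 0, 20], [-23, -1.5, 0, 0, 20], [-25, -1.6, 0, 0, 20]]])

```text
clock: 10.0
tcp_pos: [0.4986, -0.1092, 0.0653]
ee_rot: [180.0, 0.0, 93.7]
wrist_force: [-0.9, 0.4, -0.8]
grip_width: 0.0274
```

>>> servo_tool(plan=[[[0, 0, 0, 0, 20], [0, 0, 0, 0, 20], [0, 0, 0, 0, 20], [0, 0, 0, 0, 20], [0, 0, 0, 0, 20]]])

```text
clock: 10.5
tcp_pos: [0.4986, -0.1085, 0.0653]
ee_rot: [-180.0, -0.0, 93.7]
wrist_force: [0.0, 0.2, -1.3]
grip_width: 0.0274
```

```bash
python3 look.py 9 235 215 | head -24; python3 - <<'E'
from plant import *
from h import *
T=grab_frame('top');c=T['color'][200:290,330:480,::-1]
cv2.imwrite('pics/crop_t9.png',cv2.resize(c,None,fx=4,fy=4,interpolation=cv2.INTER_CUBIC))
E
```

```text
10.5 [ 0.49856193 -0.10851498  0.0652908 ] [-1.79999554e+02 -2.74615564e-03  9.36991797e+01] [ 0.00500315  0.20282556 -1.29019152] 0.027353606188099726
-0.207 25 [0.499 0.085] [0.503 0.109] 0.5009
-0.201 26 [0.5   0.079] [0.503 0.109] 0.5014
-0.195 55 [0.498 0.073] [0.517 0.11 ] 0.5075
-0.189 57 [0.499 0.071] [0.517 0.108] 0.5081
-0.183 44 [0.499 0.065] [0.518 0.107] 0.5082
-0.177 22 [0.513 0.068] [0.518 0.1  ] 0.5152
-0.171 22 [0.512 0.062] [0.516 0.1  ] 0.5142
-0.165 29 [0.486 0.062] [0.515 0.101] 0.5003
-0.159 94 [0.484 0.062] [0.513 0.101] 0.4985
-0.153 73 [0.486 0.063] [0.512 0.103] 0.4987
-0.147 47 [0.485 0.06 ] [0.512 0.102] 0.4986
-0.141 42 [0.486 0.062] [0.513 0.1  ] 0.4993
-0.135 47 [0.484 0.059] [0.514 0.101] 0.4989
-0.129 54 [0.484 0.063] [0.514 0.102] 0.499
-0.123 60 [0.472 0.062] [0.52  0.109] 0.4962
-0.117 124 [0.464 0.062] [0.527 0.11 ] 0.4957
-0.111 83 [0.483 0.06 ] [0.528 0.109] 0.5052
-0.105 53 [0.481 0.072] [0.527 0.11 ] 0.504
-0.099 25 [0.482 0.077] [0.526 0.106] 0.5038
```

View pics/crop_s9.png

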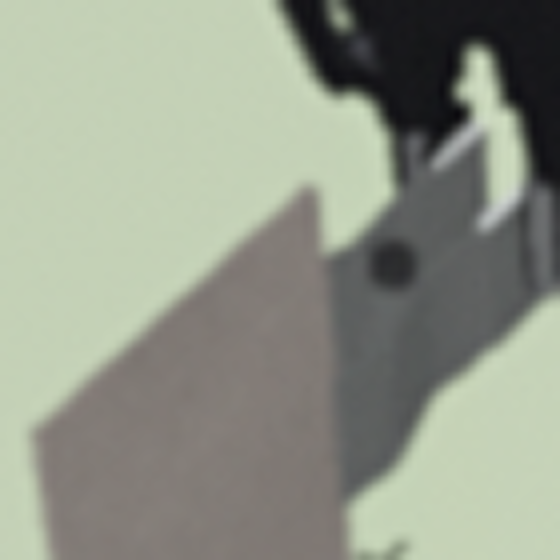

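View pics/crop_t9.png

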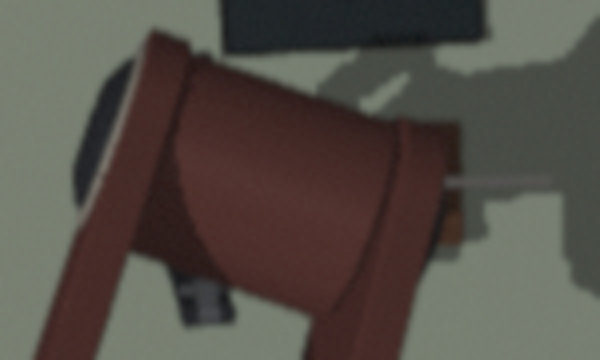

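View pics/crop_w9.png

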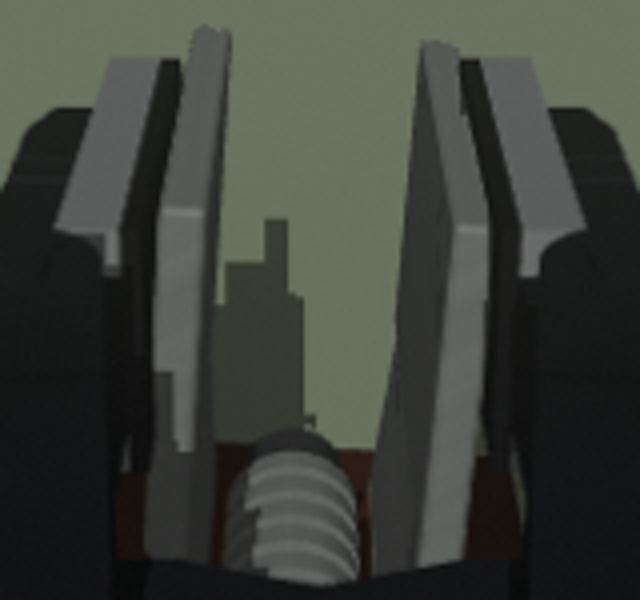

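```bash
python3 - <<'E'
from plant import *
o=get_obs();print(o['clock'],o['grip_width'],o['wrist_force'])
print(finish_job())
E
```

```text
10.65 0.027586789804604182 [ 0.55211196 -0.74686257 -0.65971594]
the job is handed in; nothing more can be done
None
```

I took the grey steel clip out of the basket by its handles, squeezed it open, and handed the job in at 10.65 s with it held open around the card's +y (left) edge. The red look-alike at (190, 352) in the top view was left alone.

**Grip:** The fingers read 27.6 mm, which is fully squeezed, with 26 N of grip commanded. Wrist force was about 1 N at the end. It read about 11 N upward while the handles were being closed in the basket.

**Position:**
- The clip is centred at x ≈ 0.499 m, against 0.4988 m for the card.
- By calculation, that leaves about 11 mm between each jaw and the card.
- The card's edge sits about 28–30 mm ahead of the hinge.
- The clip's middle is about 81 mm above the table.

**Notice card:** It measured the same place before and after, within about 1 mm.

**What disagreed or could not be seen:**
- The clip sat about 3–4° askew in the pads, so I turned the tool to 93.7° to point it straight in.
- The clip's jaws pointed towards the robot rather than the basket's +y, as your description had it.
- The top and wrist cameras disagreed by about 5 mm on where the clip lay along its own length.
- In the final pictures the arm hid the jaws from the top camera. In the scene view the near jaw's tip lined up with the card's edge. The clearance therefore rests on depth readings and the approach pictures, not on a direct view of the gap.

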